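# Roll the boiler barrel onto the marked line

## Robot

A 7-joint arm with a two-finger parallel gripper is mounted at the origin on a cart in front of the work surface, level with it; the furniture and walls round the work are solid. World frame = base frame: x ahead of the robot, y to its left, z up, the work surface at z = 0. Lengths are in m, angles in rad, forces in N, time in s.
With the tool pointing down it reaches from about 0.4 to 0.85 m from the base axis. Payload 10.4 kg.
Tool frame: the origin (TCP) lies at the very end of the fingers, on their centre line; the grasp point (between the pads) lies 19 mm behind it; z points along the fingers, y is the direction in which the jaws open and shut (so a half turn about z gives the same grasp; the last joint's range is limited). The gripper opens to 85 mm and grips with 20 to 120 N. Pads are 22 mm wide; open, the fingers measure 114 mm over their backs; the gripper's body (76 mm by 85 mm) begins 54 mm behind the grasp point. The pads swing forward as they close: fully open they stand 13 mm farther back than shut.
Start: joints at [-1.313, 0.332, -0.065, 1.46, 0.022, 1.35, -0.088], TCP at [0.173, 0.601, 0.205] pointing down, gripper open.
Joint ranges: [-2.6, 2.6], [-0.5, 2.12], [-1.47, 1.34], [0.16, 2.42], [-1.27, 4.41], [0.06, 2.06], [-2.6, 2.6]. Speed limits (rad/s): [2.22, 2.22, 2.79, 2.79, 3.14, 3.14, 3.14].

## Interface

Orientations are given as a unit quaternion [x, y, z, w].
In Python, from workcell import get_obs, camera, camera_info, hand_in gives the robot as it stands.
- The arm moves only by the tool move_arm, never from a script. Its argument "moves" is a list of rows, each a list of 3 entries, a list of its own where there are three numbers: the shift along the tool's x, y, z in units of 25 mm (1.0 is 25 mm), then the turn, a rotation vector about the tool's x, y, z in degrees, then the opening, from 0 (shut) to 1 (fully open). A call has 1 to 5 rows; each row shifts and turns the commanded pose from where the row before left it, along the tool's axes as they then stand; what a row does not reach is not made up. A row lasts 1/8 s, in which the tool goes at most 62.5 mm and 10.7 degrees, less where a joint would pass 70% of its speed; a pose out of reach is approached as far as the arm can. A call is refused whole if a number of a shift passes 1 or a number of a turn 10.7, either way. A call with a gripper value outside its range is refused whole. The fingers move at their own pace and stop on an object; "squeeze" is the grip in N (left out, the last holds). Time passes only in rows, so rows that do not move let the fingers close. It gives the time, the measured TCP pose, the force and the opening at its end, in the units of the state.
- get_obs(): the state, without advancing time (a new reading comes with each control period).
- camera(name): name is "side" or "top"; returns the picture (400x640x3 uint8, red, green, blue); there is no depth.
- camera_info(name): a dict with "fx", "fy", "cx", "cy" (pixels), "origin" and "rotation" of the camera in the world. Camera axes: x right, y down, z forward; pixel columns grow to the right and rows downward; lengths in m; the calibration is good to about 2 mm. A picture is of the moment at which its call begins. camera_info takes no time and is no camera call.
- hand_in(): hands the job in, once; it reports no verdict.
The state is a dict: "clock": time; "joint_pos": joint angles; "joint_velocities": joint speeds; "tau": joint torques, N m; "position": TCP position; "ee_rot": TCP orientation; "ft_force": force on the tool from outside, world axes, zero at the start; "torque": the same for the moment, N m; "grip_width": opening from 0.0 (shut) to 1.0 (fully open).
Only numpy, scipy, OpenCV 4.12 (cv2) and the standard library are available. Lean on these libraries where they do the work, as an engineer would, in place of code of your own. Each camera call takes 0.05 s, during which the arm holds its last target. There are 200 camera calls.

## Task

A brass boiler barrel lies on the grey marking-out board against its fence. With your fingertips on top of it, roll it away from the fence until it lies along the unbroken black line (not the dashed one), centred over the line and between the line's ends, and leave it resting there. Let it roll over the board rather than dragging it there, do not lift it, and leave the loose parts beside the board alone.

Things in the scene. Friction and masses are not known exactly. Their poses are not given: they have to be found in the camera images.
- barrel_center (a point): centre of the boiler barrel, a plain brass cylinder 40 mm in diameter and 120 mm long with recessed ends, 0.14 to 0.28 kg, lying loose on the board. The point is on its axis at mid-length, 20 mm above the board (26 mm above the table). Its y axis runs along the cylinder; x and z turn with it as it rolls (z is up at the start). It rolls without slipping when pressed on top and soon stops when let go; a finger pressed on its top travels twice as far as the barrel.
- board: flat grey marking-out board fixed to the table, 240 x 190 mm, 6 mm thick. Origin at the centre of its underside; x runs along the 240 mm side, away from the fence, and is the direction to roll; y along the 190 mm side; z up. A fixed steel fence, 12 mm thick, 170 mm long, its top 28 mm above the table (22 mm above the board), runs along y near the near edge, with its middle at x = -98 mm. The barrel starts about 3 to 5 mm in front of it, its axis about along y.
- full_line: the goal: unbroken straight black line 3 mm wide and 170 mm long drawn on the board, flush. Origin at its middle on the board's surface, y along the line, x away from the fence, z up. It and the dashed line lie at about 75 and 135 mm from the barrel's start, in either order.
- dashed_line: the other black line, of six dashes 14 mm long, drawn on the board, 3 x 170 mm, not to be used; it may be rolled across. Origin at its middle, y along the line.
- motor: loose bystander: black gear motor on a brass angle, 52 x 76 x 64 mm, left of the board; origin at the centre of its underside.
- bogie: loose bystander: brass wheeled drive bogie, 70 x 69 x 31 mm, right of the board; origin at the centre of its underside.
- receiver: loose bystander: flat black radio receiver box, 38 x 61 x 17 mm, right of the board and farther off; origin at the centre of its underside.

How it is judged:
On the way, in this order (a step that is already met when the one before it is completed fails the run):
1. a fingertip touches the barrel on its top (contact force between the fingers and barrel above 0.3 N and z of the grasp point in the frame of board above 0.053 m), for 0.05 s.
2. the barrel has rolled over (turned by at least about 130 degrees) (angle between barrel_center's own z axis and vertical above 2.25 rad).
At the end, for the whole second after the job is handed in: the barrel rests on the board with its axis within 6 mm of the unbroken line and within about 6 degrees of its direction, its middle within 25 mm of the line's middle (so that it lies between the ends), at rest (x of barrel_center in the frame of full_line between -0.006 and 0.006 m and y of barrel_center in the frame of full_line between -0.025 and 0.025 m and z of barrel_center in the frame of full_line between 0.016 and 0.024 m and angle between the y axis of barrel_center and the y axis of full_line, either way round below 0.1 rad and linear speed of barrel below 0.01 m/s); the robot touches nothing.
It fails at once if the barrel is lifted from the board by more than 8 mm (z of barrel_center in the frame of board above 0.034 m).
It fails at once if the barrel falls off the board (z of barrel_center in the frame of board below 0.018 m).
It fails at once if a part beside the board is moved by more than 10 mm (distance of any of motor, bogie, receiver from where it was at the start of the episode above 0.01 m).
It also fails if it takes over 64 s, if anything falls off the work surface, if the arm or the gripper's body presses on something with over 40 N, if the wrist force passes 120 N, or if a joint passes its speed limit or range.

## Working session

There is one attempt and no reset: what is moved stays moved. The work goes in short steps, Python scripts to look and compute and a tool call to move; the robot and the scene stay as the last step left them, time stands still between calls to the robot, and variables do not carry over. Pictures are saved under pics/ and viewed, about 8 in all and at most 12, crops included, and the job is handed in when it is done.

Besides the shell and the picture viewer there is one more tool, called after ">>>" as name(argument=value, ...), one argument or row to a line, values as JSON. move_arm: Moves the arm, as the interface text tells. Its arguments: {"type":"object","properties":{"moves":{"type":"array","items":{"type":"array"}},"squeeze":{"type":"number"}},"required":["moves"]}

```bash
mkdir -p pics
cat > h.py <<'E'
import numpy as np,cv2
from workcell import *
def snap(n,f):
    im=camera(n); cv2.imwrite('pics/'+f,im[:,:,::-1]); return im
def ray(n,u,v,z):
    c=camera_info(n);R=np.array(c['rotation']);o=np.array(c['origin'])
    d=R@np.array([(u-c['cx'])/c['fx'],(v-c['cy'])/c['fy'],1]);return o+d*(z-o[2])/d[2]
def proj(n,p):
    c=camera_info(n);q=np.array(c['rotation']).T@(np.array(p)-np.array(c['origin']))
    return np.array([c['fx']*q[0]/q[2]+c['cx'],c['fy']*q[1]/q[2]+c['cy']])
E
python3 - <<'E'
from h import *
a=snap('top','a.png');b=snap('side','b.png')
print(get_obs());print(camera_info('top'),camera_info('side'))
E
```

```text
{'clock': 0.1, 'joint_pos': array([-1.31262355,  0.33280562, -0.06472025,  1.46087246,  0.02159929,
        1.34991074, -0.08849783]), 'joint_velocities': array([ 9.45052688e-04, -1.01065035e-03, -1.05220100e-03, -1.42209094e-03,
        8.17293496e-05, -4.58659577e-04,  5.34167161e-04]), 'tau': array([ 1.19212000e-03, -6.26739979e+01,  4.89535171e-02, -3.92428386e+01,
        1.63447863e-02,  6.82667727e-03, -2.42235842e-05]), 'position': array([0.17307387, 0.60016146, 0.20429026]), 'ee_rot': array([ 1.39905536e-01,  9.90164642e-01, -6.47072224e-04, -6.48356126e-05]), 'ft_force': array([ 0.70238238, -0.31429452, -0.35700792]), 'torque': array([ 0.04991242,  0.00304845, -0.0440479 ]), 'grip_width': 0.9995908221851398}
{'fx': 397.85334528161343, 'fy': 397.85334528161343, 'cx': 322.0496410003285, 'cy': 200.81299138123802, 'origin': array([ 0.44679326, -0.00754855,  1.09638588]), 'rotation': array([-0.70138604,  0.70907646, -0.04351553,  0.05809128])} {'fx': 471.217065821223, 'fy': 471.217065821223, 'cx': 316.6473426942481, 'cy': 200.1787511906842, 'origin': array([0.49289336, 0.8778235 , 0.67312967]), 'rotation': array([-0.05708871,  0.88660948, -0.45843674,  0.02236639])}
```

View pics/a.png

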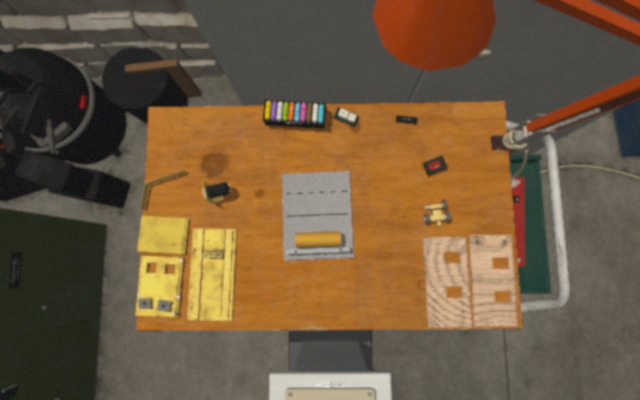

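View pics/b.png

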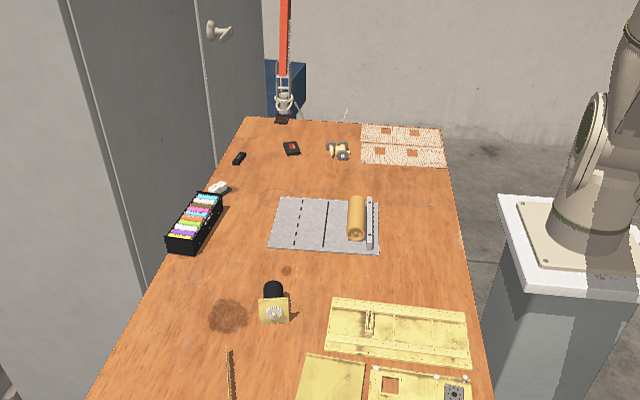

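The top view shows the barrel at about (319,240), the unbroken line at row ~214 and the dashed line at row ~192. So the goal is the nearer line. The side view agrees: barrel (357,218), full line x≈325, dashed x≈300. I'll measure both next.

```bash
sed -i "s/R=np.array(c\['rotation'\])/R=Rot.from_quat(c['rotation']).as_matrix()/;s/np.array(c\['rotation'\]).T/Rot.from_quat(c['rotation']).as_matrix().T/;1a from scipy.spatial.transform import Rotation as Rot" h.py
cat > m.py <<'E'
from h import *
def fit(mask):
    ys,xs=np.nonzero(mask);r=cv2.minAreaRect(np.c_[xs,ys].astype(np.float32));return r,len(xs)
def ends(n,mask,z):
    ys,xs=np.nonzero(mask);P=np.array([ray(n,u,v,z)[:2] for u,v in zip(xs,ys)])
    m=P.mean(0);w,V=np.linalg.eigh(np.cov((P-m).T));d=V[:,1]*np.sign(V[1,1]);t=(P-m)@d;s=(P-m)@V[:,0]
    c=m+d*(t.max()+t.min())/2
    return len(xs),c.round(4),'tilt deg',round(np.degrees(np.arctan2(-d[0],d[1])),2),'len',np.ptp(t).round(4),'wid',np.ptp(s).round(4)
def big(m):
    n,l,s,_=cv2.connectedComponentsWithStats(m.astype(np.uint8));return l==1+s[1:,4].argmax()
def meas(n,im):
    hsv=cv2.cvtColor(im,cv2.COLOR_RGB2HSV).astype(int);H,S,V=hsv[...,0],hsv[...,1],hsv[...,2]
    x0,x1,y0,y1={'top':(275,360,165,265),'side':(262,385,192,258)}[n]
    roi=np.zeros(H.shape,bool);roi[y0:y1,x0:x1]=1
    bd=big(roi&(S<50)&(V>60)); bd=cv2.morphologyEx(bd.astype(np.uint8),cv2.MORPH_CLOSE,np.ones((9,9)))>0
    print(n,'board',ends(n,bd,.006))
    br=roi&(H>15)&(H<32)&(S>120)
    wood=cv2.convexHull(np.argwhere(bd)[:,::-1].astype(np.int32)); k=np.zeros(H.shape,np.uint8);cv2.fillConvexPoly(k,wood,1);k=cv2.erode(k,np.ones((5,5)))
    b=big(br&(k>0));print(n,'barrel',ends(n,b,.026),'px',fit(b))
    ln=big((k>0)&(V<95)&(S<60)&~b);print(n,'line',ends(n,ln,.006),'px',fit(ln))
if __name__=='__main__':
    for n in('top','side'): meas(n,camera(n))
E
python3 - <<'E'
import sys
from m import *
for n,f in(('top','a.png'),('side','b.png')): meas(n,cv2.imread('pics/'+f)[:,:,::-1].copy())
c=cv2.resize(cv2.imread('pics/a.png')[160:270,265:375],None,fx=5,fy=5,interpolation=cv2.INTER_NEAREST);cv2.imwrite('pics/c.png',c)
E
```

```text
Traceback (most recent call last):
  File "m.py", line 16, in meas
    print(n,'board',ends(n,bd,.006))
                    ~~~~^^^^^^^^^^^
  File "m.py", line 5, in ends
    ys,xs=np.nonzero(mask);P=np.array([ray(n,u,v,z)[:2] for u,v in zip(xs,ys)])
                                       ~~~^^^^^^^^^
  File "h.py", line 7, in ray
    c=camera_info(n);R=Rot.from_quat(c['rotation']).as_matrix();o=np.array(c['origin'])
ValueError: time passes only in moves, steps and waits
```

```bash
sed -i "s/c=camera_info(n);/c=CI(n);/;s/^def snap/import functools\nCI=functools.lru_cache(None)(lambda n: camera_info(n))\ndef snap/" h.py
python3 - <<'E'
from m import *
c=cv2.resize(cv2.imread('pics/a.png')[160:270,265:375],None,fx=5,fy=5,interpolation=cv2.INTER_NEAREST);cv2.imwrite('pics/c.png',c)
for n,f in(('top','a.png'),('side','b.png')): meas(n,cv2.imread('pics/'+f)[:,:,::-1].copy())
E
```

```text
top board (5026, array([0.566 , 0.0283]), 'tilt deg', np.float64(-88.73), 'len', np.float64(0.2365), 'wid', np.float64(0.1879))
top barrel (615, array([0.4985, 0.0256]), 'tilt deg', np.float64(1.36), 'len', np.float64(0.1189), 'wid', np.float64(0.0368)) px (((318.0024108886719, 239.05990600585938), (13.709037780761719, 44.36452865600586), 87.70938873291016), 615)
top line (4, array([ 0.4921, -0.0418]), 'tilt deg', np.float64(89.03), 'len', np.float64(0.0081), 'wid', np.float64(0.0)) px (((343.0, 241.5), (3.0, 0.0), -90.0), 4)
side board (4868, array([0.5694, 0.0425]), 'tilt deg', np.float64(83.69), 'len', np.float64(0.2619), 'wid', np.float64(0.241))
side barrel (692, array([0.4994, 0.0285]), 'tilt deg', np.float64(1.6), 'len', np.float64(0.1541), 'wid', np.float64(0.0379)) px (((355.5, 219.5), (41.0, 17.0), 90.0), 692)
side line (46, array([0.5681, 0.0291]), 'tilt deg', np.float64(1.8), 'len', np.float64(0.1636), 'wid', np.float64(0.0024)) px (((325.2538757324219, 223.96923828125), (0.9922778010368347, 44.280399322509766), 7.125016689300537), 46)
```

View pics/c.png

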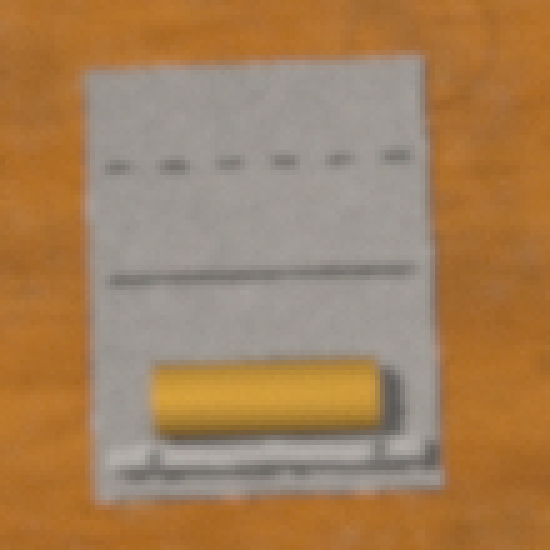

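The crop confirms the line order and shows the barrel almost parallel to the line, clear of the fence. I'll roll it in several short strokes with the fingers spread along its axis. First I'll turn the tool to the barrel's direction and refine the line measurement in the top view.

>>> move_arm(
  moves=[
    [[0, 0, 0], [0, 0, -8.8], 0.5],
    [[0, 0, 0], [0, 0, -8.8], 0.5],
    [[-1, 0, 0], [0, 0, 0], 0.5],
    [[-1, 0, 0], [0, 0, 0], 0.5],
    [[-1, 0, 0], [0, 0, 0], 0.5],
  ],
  squeeze=20,
)

```text
clock: 0.72
position: [0.2489, 0.6023, 0.2046]
ee_rot: [-0.013, 1.0, -0.0, -0.0]
ft_force: [0.1, -0.1, 0.2]
grip_width: 0.502
```

Run:
```python
from m import *
im=cv2.imread('pics/a.png');g=cv2.cvtColor(im,cv2.COLOR_BGR2GRAY).astype(float)
P=[];D=[]
for u in range(290,345):
    for lo,hi,L in((209,222,P),(186,198,D)):
        c=g[lo:hi,u];w=np.clip(np.median(c)-8-c,0,None)
        if w.sum()>5: L.append(ray('top',u,(w*np.arange(lo,hi)).sum()/w.sum(),.006)[:2])
for L in(P,D):
    L=np.array(L);f=np.polyfit(L[:,1],L[:,0],1);y=L[:,1]
    print('x at y=.0275',np.polyval(f,.0275),'tilt',np.degrees(np.arctan(-f[0])),'n',len(L),'res',np.std(L[:,0]-np.polyval(f,y)))
row=g[206:222,280:356].min(0);print(row.astype(int))
for u in(287.4,347.6):print(ray('top',u,215,.006))
print(get_obs()['position'],get_obs()['ft_force'],Rot.from_quat(get_obs()['ee_rot']).as_matrix().round(3))
```

```text
x at y=.0275 0.5669527520678803 tilt 1.5755899322398916 n 55 res 0.00024114444421567544
x at y=.0275 0.6297687997898748 tilt 1.8414773356179983 n 27 res 0.0003880057100485424
[116 120 129 138 148 147 138 126 117 119 120 119 121 121 123 125 126 126
 124 121 119 118 119 119 119 115 117 117 120 118 119 117 119 122 120 124
 125 123 122 122 125 127 130 127 126 121 122 122 122 117 115 116 117 117
 122 121 117 116 117 120 123 126 123 123 121 124 128 135 143 151 142 124
 111 109 110 111]
[0.56646494 0.11029194 0.006     ]
[ 0.56452536 -0.05570614  0.006     ]
[0.24886885 0.60227432 0.20456239] [ 0.06487662 -0.13646338  0.18573147] [[-1.    -0.026 -0.   ]
 [-0.026  1.    -0.001]
 [ 0.    -0.001 -1.   ]]
```

>>> move_arm(
  moves=[
    [[-0.8, -1, 0], [0, 0, 0], 0.5],
    [[-0.8, -1, 0], [0, 0, 0], 0.5],
    [[-0.8, -1, 0], [0, 0, 0], 0.5],
    [[-0.8, -1, 0], [0, 0, 0], 0.5],
    [[-0.8, -1, 0], [0, 0, 0], 0.5],
  ],
)

```text
clock: 1.35
position: [0.3519, 0.4791, 0.2046]
ee_rot: [-0.013, 1.0, -0.0, -0.0]
ft_force: [1.1, 0.2, 0.3]
grip_width: 0.499
```

>>> move_arm(
  moves=[
    [[-0.8, -1, 0], [0, 0, 0], 0.5],
    [[-0.8, -1, 0], [0, 0, 0], 0.5],
    [[-0.8, -1, 0], [0, 0, 0], 0.5],
    [[-0.8, -1, 0], [0, 0, 0], 0.5],
    [[-0.8, -1, 0], [0, 0, 0], 0.5],
  ],
)

```text
clock: 1.98
position: [0.4551, 0.3569, 0.2046]
ee_rot: [-0.013, 1.0, -0.0, -0.0]
ft_force: [0.1, -0.3, -0.8]
grip_width: 0.499
```

>>> move_arm(
  moves=[
    [[0, -1, 0], [0, 0, 0], 0.5],
    [[0, -1, 0], [0, 0, 0], 0.5],
    [[0, -1, 0], [0, 0, 0], 0.5],
    [[0, -1, 0], [0, 0, 0], 0.5],
    [[0, -1, 0], [0, 0, 0], 0.5],
  ],
)

```text
clock: 2.6
position: [0.4577, 0.2316, 0.2051]
ee_rot: [-0.013, 1.0, 0.0, 0.0]
ft_force: [0.1, -0.2, -0.2]
grip_width: 0.502
```

>>> move_arm(
  moves=[
    [[0, -1, 0], [0, 0, 0], 0.5],
    [[0, -1, 0], [0, 0, 0], 0.5],
    [[0, -1, 0], [0, 0, 0], 0.5],
    [[0, -1, 0], [0, 0, 0], 0.5],
    [[0, -1, 0], [0, 0, 0], 0.5],
  ],
)

```text
clock: 3.22
position: [0.4609, 0.1067, 0.205]
ee_rot: [-0.013, 1.0, 0.0, 0.0]
ft_force: [0.5, 0.4, 0.5]
grip_width: 0.498
```

>>> move_arm(
  moves=[
    [[0, -1, 0], [0, 0, 0], 0.5],
    [[0, -1, 0], [0, 0, 0], 0.5],
    [[0, 0, 0.5], [0, 0, 0], 0.5],
    [[0, 0, 0], [0, 0, 0], 0.5],
  ],
)

```text
clock: 3.72
position: [0.4616, 0.0584, 0.1914]
ee_rot: [-0.014, 1.0, -0.0, -0.001]
ft_force: [0.1, 0.3, 0.1]
grip_width: 0.495
```

>>> move_arm(
  moves=[
    [[-0.6, -0.6, 1], [0, 0, 0], 0.5],
    [[-0.6, -0.6, 1], [0, 0, 0], 0.5],
    [[0, 0, 1], [0, 0, 0], 0.5],
    [[0, 0, 1], [0, 0, 0], 0.5],
    [[0, 0, 0.8], [0, 0, 0], 0.5],
  ],
)

```text
clock: 4.35
position: [0.493, 0.0299, 0.0714]
ee_rot: [-0.014, 1.0, 0.0, -0.0]
ft_force: [-0.4, -0.2, -0.1]
grip_width: 0.501
```

Run:
```python
from h import *
o=get_obs();print(o['position'],o['ft_force'])
im=snap('side','d.png');t=snap('top','d2.png')
cv2.imwrite('pics/d3.png',cv2.resize(np.hstack([im[150:270,250:410],t[150:270,240:400]])[:,:,::-1],None,fx=2.5,fy=2.5))
```

```text
[0.49296115 0.02993284 0.0713861 ] [-0.41432817 -0.15402702 -0.08526595]
```

View pics/d3.png

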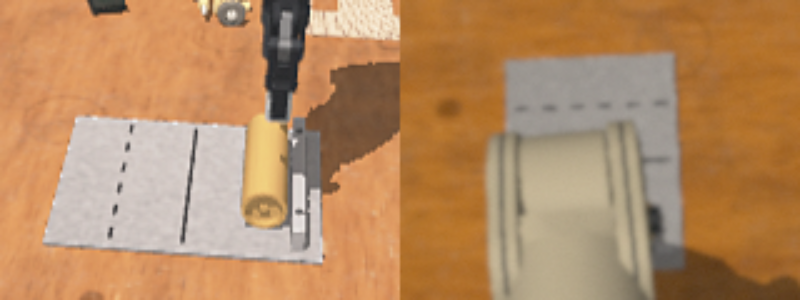

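The side view shows the fingers directly above the barrel, slightly towards the fence, with nothing touching. Next I'll descend gently.

>>> move_arm(
  moves=[
    [[0.1, 0.1, 0.3], [0, 0, 0], 0.5],
    [[0, 0, 0.2], [0, 0, 0], 0.5],
    [[0, 0, 0], [0, 0, 0], 0.5],
    [[0, 0, 0], [0, 0, 0], 0.5],
  ],
)

```text
clock: 4.95
position: [0.4911, 0.0313, 0.0604]
ee_rot: [-0.013, 1.0, 0.0, 0.0]
ft_force: [0.4, 0.1, 0.4]
grip_width: 0.501
```

>>> move_arm(
  moves=[
    [[0, 0, 0.15], [0, 0, 0], 0.5],
    [[0, 0, 0], [0, 0, 0], 0.5],
  ],
)

```text
clock: 5.2
position: [0.4906, 0.0311, 0.056]
ee_rot: [-0.013, 1.0, 0.0, -0.0]
ft_force: [0.7, -0.2, 0.1]
grip_width: 0.499
```

>>> move_arm(
  moves=[
    [[0, 0, 0.1], [0, 0, 0], 0.5],
    [[0, 0, 0], [0, 0, 0], 0.5],
  ],
)

```text
clock: 5.45
position: [0.4907, 0.0312, 0.0535]
ee_rot: [-0.013, 1.0, -0.0, -0.0]
ft_force: [-0.1, 0.7, 0.2]
grip_width: 0.501
```

>>> move_arm(
  moves=[
    [[0, 0, 0.16], [0, 0, 0], 0.5],
    [[0, 0, 0], [0, 0, 0], 0.5],
  ],
)

```text
clock: 5.7
position: [0.4906, 0.0312, 0.0494]
ee_rot: [-0.013, 1.0, -0.0, -0.0]
ft_force: [0.1, 0.5, 0.2]
grip_width: 0.5
```

>>> move_arm(
  moves=[
    [[0, 0, 0.1], [0, 0, 0], 0.5],
    [[0, 0, 0], [0, 0, 0], 0.5],
  ],
)

```text
clock: 5.95
position: [0.4907, 0.0312, 0.0471]
ee_rot: [-0.013, 1.0, 0.0, -0.0]
ft_force: [-0.5, 0.1, -0.4]
grip_width: 0.499
```

>>> move_arm(
  moves=[
    [[0, 0, 0.05], [0, 0, 0], 0.5],
    [[0, 0, 0], [0, 0, 0], 0.5],
  ],
)

```text
clock: 6.2
position: [0.4908, 0.0312, 0.0459]
ee_rot: [-0.013, 1.0, 0.0, -0.0]
ft_force: [0.3, -0.4, 0.1]
grip_width: 0.497
```

>>> move_arm(
  moves=[
    [[0, 0, 0.05], [0, 0, 0], 0.5],
    [[0, 0, 0], [0, 0, 0], 0.5],
  ],
)

```text
clock: 6.45
position: [0.4907, 0.0312, 0.0446]
ee_rot: [-0.013, 1.0, 0.0, -0.0]
ft_force: [-0.7, 0.2, -0.8]
grip_width: 0.499
```

Step 1 needs TCP z above about 0.040, and half-open fingertips sit farther back than that. I'll raise the tool, narrow the opening and approach again.

>>> move_arm(
  moves=[
    [[0, 0, -0.2], [0, 0, 0], 0.2],
    [[0, 0, 0], [0, 0, 0], 0.2],
    [[0, 0, 0], [0, 0, 0], 0.2],
    [[0, 0, 0], [0, 0, 0], 0.2],
  ],
)

```text
clock: 6.95
position: [0.4908, 0.0313, 0.0497]
ee_rot: [-0.013, 1.0, 0.0, -0.0]
ft_force: [-0.2, 0.6, -0.2]
grip_width: 0.203
```

>>> move_arm(
  moves=[
    [[0, 0, 0.14], [0, 0, 0], 0.2],
    [[0, 0, 0], [0, 0, 0], 0.2],
  ],
)

```text
clock: 7.2
position: [0.4905, 0.0312, 0.0458]
ee_rot: [-0.013, 1.0, -0.0, -0.0]
ft_force: [-0.1, 0.1, -0.0]
grip_width: 0.201
```

>>> move_arm(
  moves=[
    [[0, 0, 0.04], [0, 0, 0], 0.2],
    [[0, 0, 0], [0, 0, 0], 0.2],
  ],
)

```text
clock: 7.45
position: [0.4908, 0.0313, 0.0452]
ee_rot: [-0.013, 1.0, 0.0, -0.0]
ft_force: [-0.1, -0.4, -0.5]
grip_width: 0.198
```

>>> move_arm(
  moves=[
    [[0, 0, 0.04], [0, 0, 0], 0.2],
    [[0, 0, 0], [0, 0, 0], 0.2],
  ],
)

```text
clock: 7.7
position: [0.4908, 0.0312, 0.0442]
ee_rot: [-0.013, 1.0, 0.0, -0.0]
ft_force: [0.0, 0.4, 0.9]
grip_width: 0.198
```

>>> move_arm(
  moves=[
    [[0, 0, 0.04], [0, 0, 0], 0.2],
    [[0, 0, 0], [0, 0, 0], 0.2],
  ],
)

```text
clock: 7.95
position: [0.4908, 0.0312, 0.0432]
ee_rot: [-0.013, 1.0, 0.0, -0.0]
ft_force: [-0.4, 0.5, -0.1]
grip_width: 0.201
```

>>> move_arm(
  moves=[
    [[0, 0, 0.04], [0, 0, 0], 0.2],
    [[0, 0, 0], [0, 0, 0], 0.2],
  ],
)

```text
clock: 8.2
position: [0.4908, 0.0313, 0.0422]
ee_rot: [-0.013, 1.0, 0.0, -0.0]
ft_force: [-0.4, -0.3, 0.8]
grip_width: 0.196
```

>>> move_arm(
  moves=[
    [[0, 0, -0.28], [0, 0, 0], 0.1],
    [[-0.16, 0.1, 0], [0, 0, 0], 0.1],
    [[0, 0, 0], [0, 0, 0], 0.1],
  ],
)

```text
clock: 8.57
position: [0.4952, 0.0342, 0.0494]
ee_rot: [-0.013, 1.0, 0.0, 0.0]
ft_force: [0.5, 0.2, -1.1]
grip_width: 0.102
```

>>> move_arm(
  moves=[
    [[0, 0, 0.16], [0, 0, 0], 0.1],
    [[0, 0, 0], [0, 0, 0], 0.1],
  ],
)

```text
clock: 8.82
position: [0.4943, 0.0338, 0.0447]
ee_rot: [-0.013, 1.0, -0.0, -0.0]
ft_force: [0.1, -0.1, -0.2]
grip_width: 0.101
```

>>> move_arm(
  moves=[
    [[0, 0, 0.04], [0, 0, 0], 0.1],
    [[0, 0, 0], [0, 0, 0], 0.1],
  ],
)

```text
clock: 9.07
position: [0.4947, 0.0338, 0.0442]
ee_rot: [-0.013, 1.0, 0.0, -0.0]
ft_force: [-0.2, -0.5, -0.1]
grip_width: 0.103
```

>>> move_arm(
  moves=[
    [[0, 0, 0.04], [0, 0, 0], 0.1],
    [[0, 0, 0], [0, 0, 0], 0.1],
  ],
)

```text
clock: 9.32
position: [0.4947, 0.0338, 0.0432]
ee_rot: [-0.013, 1.0, 0.0, -0.0]
ft_force: [-0.5, -0.4, 0.3]
grip_width: 0.098
```

>>> move_arm(
  moves=[
    [[0, 0, 0.04], [0, 0, 0], 0.1],
    [[0, 0, 0], [0, 0, 0], 0.1],
  ],
)

```text
clock: 9.57
position: [0.4947, 0.0338, 0.0422]
ee_rot: [-0.013, 1.0, 0.0, -0.0]
ft_force: [1.3, -0.0, -0.7]
grip_width: 0.101
```

Run:
```python
from h import *
F=[]
for i in range(3):
    im=camera('side');F.append(get_obs()['ft_force'])
print(np.mean(F,0),get_obs()['position'])
cv2.imwrite('pics/e.png',cv2.resize(im[160:260,300:400][:,:,::-1],None,fx=6,fy=6,interpolation=cv2.INTER_CUBIC))
print(proj('side',get_obs()['position']))
```

```text
[ 0.21536979 -0.11777816  0.41494966] [0.49475855 0.03385649 0.04224701]
[358.3679827  213.91705116]
```

View pics/e.png

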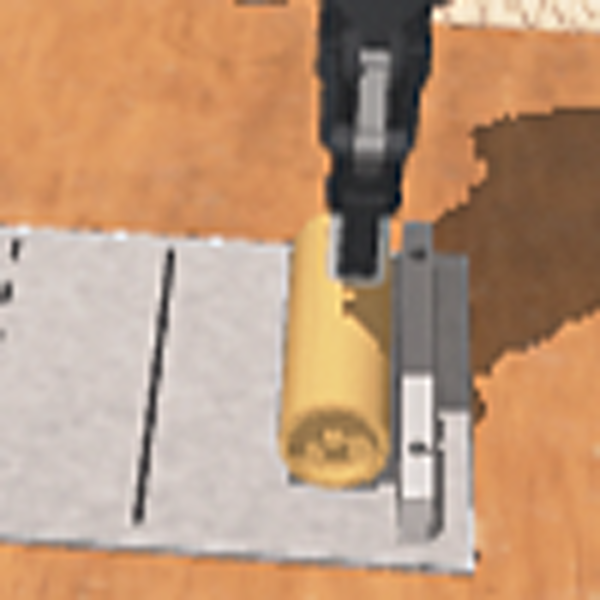

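The side crop shows the fingertips at about pixel (360,207), while the TCP projects to (358,214). I'll check that against the barrel's ridge.

Run:
```python
from h import *
for y in(-.034,.0,.034,.046,.0856):
  print(y,*[proj('side',(.4985,y,z)).round(1) for z in(.026,.046,.056,.066)])
print(Rot.from_quat(CI('side')['rotation']).as_matrix().round(2))
```

```text
-0.034 [357.8 202.1] [358.3 195.2] [358.6 191.7] [358.9 188.1]
0.0 [357.  210.6] [357.6 203.6] [357.9 200. ] [358.1 196.4]
0.034 [356.2 219.6] [356.8 212.5] [357.1 208.8] [357.4 205.2]
0.046 [355.9 222.9] [356.5 215.7] [356.8 212.1] [357.1 208.4]
0.0856 [355.  234.1] [355.5 226.8] [355.8 223.1] [356.1 219.4]
[[-0.99 -0.08  0.09]
 [-0.12  0.57 -0.81]
 [ 0.01 -0.82 -0.58]]
```

>>> move_arm(
  moves=[
    [[0, -0.3, -0.5], [0, 0, 0], 0],
    [[0, 0, 0], [0, 0, 0], 0],
    [[0, 0, 0], [0, 0, 0], 0],
    [[0, 0, 0], [0, 0, 0], 0],
  ],
)

```text
clock: 10.22
position: [0.4948, 0.0265, 0.0546]
ee_rot: [-0.013, 1.0, 0.0, -0.0]
ft_force: [-0.7, 0.1, 1.1]
grip_width: -0.006
```

Run:
```python
from h import *
im=camera('side');p=get_obs()['position']
print(p,proj('side',p),get_obs()['grip_width'])
cv2.imwrite('pics/f.png',cv2.resize(im[160:260,300:400][:,:,::-1],None,fx=6,fy=6,interpolation=cv2.INTER_CUBIC))
```

```text
[0.49477076 0.02647084 0.05455705] [358.88227161 207.51468694] 0.0012354324650659285
```

View pics/f.png

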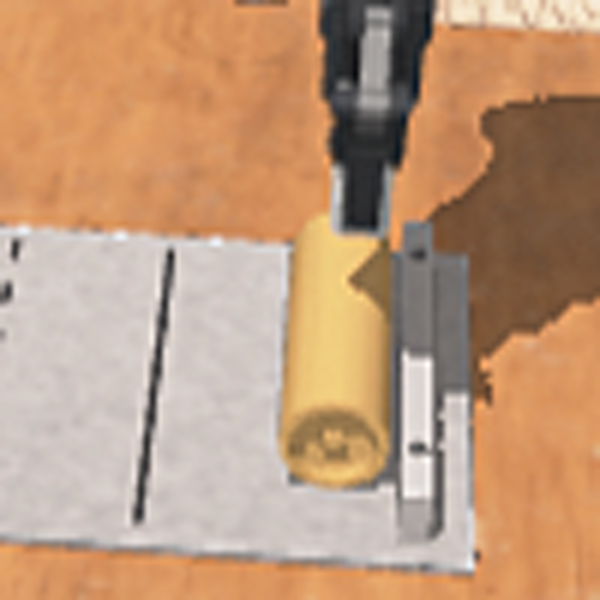

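>>> move_arm(
  moves=[
    [[0, 0, 0.2], [0, 0, 0], 0],
    [[0, 0, 0.1], [0, 0, 0], 0],
    [[0, 0, 0.08], [0, 0, 0], 0],
    [[0, 0, 0], [0, 0, 0], 0],
  ],
)

```text
clock: 10.78
position: [0.4948, 0.0263, 0.045]
ee_rot: [-0.013, 1.0, -0.0, -0.0]
ft_force: [-0.5, -0.1, -0.3]
grip_width: 0.004
```

>>> move_arm(
  moves=[
    [[0, 0, 0.06], [0, 0, 0], 0],
    [[0, 0, 0], [0, 0, 0], 0],
  ],
)

```text
clock: 11.02
position: [0.4949, 0.0264, 0.0437]
ee_rot: [-0.013, 1.0, 0.0, -0.0]
ft_force: [0.1, 0.1, 0.1]
grip_width: 0.003
```

>>> move_arm(
  moves=[
    [[0, 0, 0.06], [0, 0, 0], 0],
    [[0, 0, 0], [0, 0, 0], 0],
  ],
)

```text
clock: 11.28
position: [0.4949, 0.0264, 0.0421]
ee_rot: [-0.013, 1.0, 0.0, -0.0]
ft_force: [0.2, 0.0, 0.9]
grip_width: 0.002
```

Run:
```python
from h import *
im=camera('side');o=get_obs();p=o['position']
print(p,proj('side',p),o['grip_width'],o['ft_force'])
from m import meas
meas('side',im)
cv2.imwrite('pics/g.png',cv2.resize(im[160:260,300:400][:,:,::-1],None,fx=6,fy=6,interpolation=cv2.INTER_CUBIC))
```

```text
[0.49490189 0.02632639 0.04219583] [358.47056192 211.92336962] 0.002268766225605258 [-0.07690317  0.20581624 -0.52846819]
side board (4863, array([0.5694, 0.0426]), 'tilt deg', np.float64(83.42), 'len', np.float64(0.2626), 'wid', np.float64(0.2419))
side barrel (581, array([0.4999, 0.0299]), 'tilt deg', np.float64(3.16), 'len', np.float64(0.1513), 'wid', np.float64(0.0388)) px (((355.5, 219.5), (41.0, 17.0), 90.0), 581)
side line (40, array([0.5679, 0.0379]), 'tilt deg', np.float64(1.8), 'len', np.float64(0.1395), 'wid', np.float64(0.0024)) px (((325.047607421875, 226.00616455078125), (0.9917778372764587, 38.199440002441406), 7.352379322052002), 40)
```

>>> move_arm(
  moves=[
    [[0, 0, 0.08], [0, 0, 0], 0],
    [[0, 0, 0], [0, 0, 0], 0],
  ],
)

```text
clock: 11.58
position: [0.4948, 0.0263, 0.0401]
ee_rot: [-0.013, 1.0, 0.0, -0.0]
ft_force: [-0.3, 0.7, -0.4]
grip_width: -0.0
```

>>> move_arm(
  moves=[
    [[0, 0, 0.08], [0, 0, 0], 0],
    [[0, 0, 0], [0, 0, 0], 0],
  ],
)

```text
clock: 11.82
position: [0.4948, 0.0263, 0.038]
ee_rot: [-0.013, 1.0, -0.0, -0.0]
ft_force: [0.2, -0.1, 0.2]
grip_width: -0.001
```

>>> move_arm(
  moves=[
    [[0, 0, 0.08], [0, 0, 0], 0],
    [[0, 0, 0], [0, 0, 0], 0],
  ],
)

```text
clock: 12.08
position: [0.4948, 0.0263, 0.0361]
ee_rot: [-0.013, 1.0, 0.0, -0.0]
ft_force: [0.0, -0.5, 0.1]
grip_width: -0.0
```

>>> move_arm(
  moves=[
    [[0, 0, 0.08], [0, 0, 0], 0],
    [[0, 0, 0], [0, 0, 0], 0],
  ],
)

```text
clock: 12.32
position: [0.4948, 0.0263, 0.0341]
ee_rot: [-0.013, 1.0, -0.0, -0.0]
ft_force: [-0.5, -0.3, 0.4]
grip_width: 0.002
```

>>> move_arm(
  moves=[
    [[0, 0, 0.08], [0, 0, 0], 0.2],
    [[0, 0, 0], [0, 0, 0], 0.2],
    [[0, 0, 0], [0, 0, 0], 0.2],
  ],
)

```text
clock: 12.7
position: [0.495, 0.0263, 0.0322]
ee_rot: [-0.013, 1.0, 0.0, -0.0]
ft_force: [-0.6, -0.2, -0.3]
grip_width: 0.201
```

>>> move_arm(
  moves=[
    [[0, 0, 0.08], [0, 0, 0], 0.2],
    [[0, 0, 0], [0, 0, 0], 0.2],
  ],
)

```text
clock: 12.95
position: [0.4948, 0.0263, 0.03]
ee_rot: [-0.013, 1.0, 0.0, -0.0]
ft_force: [-0.4, 0.1, -0.1]
grip_width: 0.2
```

Run:
```python
from h import *
F=[]
for i in range(3):
    im=camera('side');F.append(get_obs()['ft_force'])
o=get_obs();p=o['position']
print(np.mean(F,0),p,proj('side',p))
cv2.imwrite('pics/g.png',cv2.resize(im[160:260,300:400][:,:,::-1],None,fx=6,fy=6,interpolation=cv2.INTER_CUBIC))
```

```text
[ 0.11572199  0.15004947 -0.10779931] [0.49497421 0.02633431 0.03024894] [358.09886503 216.16817808]
```

View pics/g.png

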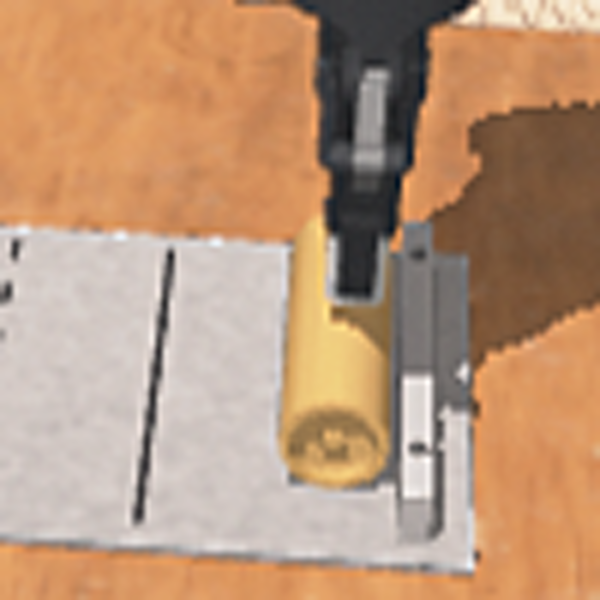

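The fingertips still show a gap of roughly 6–14 mm above the barrel (row 210 against a ridge at about 213–215). The reported TCP z must therefore read lower than the real fingertips. I'll keep descending by force.

>>> move_arm(
  moves=[
    [[0, 0, 0.08], [0, 0, 0], 0.2],
    [[0, 0, 0], [0, 0, 0], 0.2],
  ],
)

```text
clock: 13.35
position: [0.4948, 0.0263, 0.0281]
ee_rot: [-0.013, 1.0, 0.0, -0.0]
ft_force: [0.1, 0.3, -0.2]
grip_width: 0.197
```

>>> move_arm(
  moves=[
    [[0, 0, 0.08], [0, 0, 0], 0.2],
    [[0, 0, 0], [0, 0, 0], 0.2],
  ],
)

```text
clock: 13.6
position: [0.4948, 0.0263, 0.0261]
ee_rot: [-0.013, 1.0, 0.0, -0.0]
ft_force: [0.0, 0.0, -0.3]
grip_width: 0.201
```

>>> move_arm(
  moves=[
    [[0, 0, 0.06], [0, 0, 0], 0.2],
    [[0, 0, 0], [0, 0, 0], 0.2],
  ],
)

```text
clock: 13.85
position: [0.4949, 0.0264, 0.0246]
ee_rot: [-0.013, 1.0, 0.0, -0.0]
ft_force: [0.3, 0.6, 0.2]
grip_width: 0.201
```

>>> move_arm(
  moves=[
    [[0, 0, 0.06], [0, 0, 0], 0.2],
    [[0, 0, 0], [0, 0, 0], 0.2],
  ],
)

```text
clock: 14.1
position: [0.4949, 0.0263, 0.0231]
ee_rot: [-0.013, 1.0, 0.0, -0.0]
ft_force: [-0.3, -0.5, 0.3]
grip_width: 0.199
```

>>> move_arm(
  moves=[
    [[0, 0, 0.06], [0, 0, 0], 0.2],
    [[0, 0, 0], [0, 0, 0], 0.2],
  ],
)

```text
clock: 14.35
position: [0.4949, 0.0263, 0.0216]
ee_rot: [-0.013, 1.0, 0.0, -0.0]
ft_force: [-0.3, 0.1, -0.1]
grip_width: 0.202
```

>>> move_arm(
  moves=[
    [[0, 0, 0.06], [0, 0, 0], 0.2],
    [[0, 0, 0], [0, 0, 0], 0.2],
  ],
)

```text
clock: 14.6
position: [0.4949, 0.0264, 0.0201]
ee_rot: [-0.013, 1.0, 0.0, -0.0]
ft_force: [0.1, -0.2, 0.4]
grip_width: 0.199
```

Run:
```python
from h import *
from m import meas
F=[]
for i in range(3):
    im=camera('side');F.append(get_obs()['ft_force'])
o=get_obs();p=o['position']
print(np.mean(F,0),p,proj('side',p))
meas('side',im)
g=cv2.cvtColor(im,cv2.COLOR_RGB2GRAY);print(g[200:225,357:363].tolist())
```

```text
[0.14353538 0.47136446 0.23080619] [0.49494312 0.02635501 0.02026022] [357.83188734 219.68223133]
side board (5059, array([0.5674, 0.0387]), 'tilt deg', np.float64(-88.27), 'len', np.float64(0.2396), 'wid', np.float64(0.2137))
side barrel (484, array([0.5029, 0.0299]), 'tilt deg', np.float64(7.17), 'len', np.float64(0.1511), 'wid', np.float64(0.0444)) px (((355.5, 219.5), (41.0, 17.0), 90.0), 484)
side line (113, array([ 0.4946, -0.0479]), 'tilt deg', np.float64(-2.66), 'len', np.float64(0.0604), 'wid', np.float64(0.0276)) px (((359.5, 206.0), (14.0, 11.0), 90.0), 113)
[[60, 59, 57, 56, 56, 57], [47, 49, 50, 47, 52, 52], [44, 46, 46, 47, 44, 44], [44, 43, 42, 44, 42, 53], [41, 47, 47, 45, 43, 64], [38, 46, 48, 45, 42, 71], [37, 47, 46, 45, 41, 90], [41, 48, 45, 46, 36, 99], [37, 47, 46, 46, 36, 118], [40, 46, 45, 46, 34, 118], [44, 43, 43, 41, 32, 126], [38, 40, 42, 39, 29, 148], [42, 48, 45, 35, 21, 144], [90, 98, 99, 93, 84, 140], [133, 130, 136, 143, 144, 129], [165, 154, 116, 112, 116, 115], [211, 214, 162, 112, 111, 113], [206, 206, 206, 155, 143, 116], [205, 201, 198, 198, 193, 127], [205, 201, 197, 193, 185, 147], [204, 200, 196, 190, 182, 174], [203, 200, 196, 191, 180, 173], [204, 202, 196, 190, 178, 171], [204, 200, 196, 188, 178, 168], [205, 198, 196, 188, 178, 169]]
```

The tip's lower edge is now at row ~214.5, against about 215.4 expected at contact, so contact is close.

>>> move_arm(
  moves=[
    [[0, 0, 0.04], [0, 0, 0], 0.2],
    [[0, 0, 0], [0, 0, 0], 0.2],
  ],
)

```text
clock: 15.0
position: [0.4959, 0.0264, 0.0199]
ee_rot: [-0.013, 1.0, 0.0, 0.001]
ft_force: [-0.0, -0.6, 5.2]
grip_width: 0.201
```

>>> move_arm(
  moves=[
    [[0, 0, 0.04], [0, 0, 0], 0.2],
    [[0, 0, 0], [0, 0, 0], 0.2],
  ],
)

```text
clock: 15.25
position: [0.497, 0.0264, 0.0198]
ee_rot: [-0.013, 1.0, 0.0, 0.002]
ft_force: [0.5, -1.3, 11.1]
grip_width: 0.201
```

>>> move_arm(
  moves=[
    [[0, 0, 0.04], [0, 0, 0], 0.2],
    [[0, 0, 0], [0, 0, 0], 0.2],
  ],
)

```text
clock: 15.5
position: [0.4981, 0.0265, 0.0197]
ee_rot: [-0.013, 1.0, 0.001, 0.003]
ft_force: [0.4, -1.7, 18.5]
grip_width: 0.197
```

>>> move_arm(
  moves=[
    [[0, 0, 0.04], [0, 0, 0], 0.2],
    [[0, 0, 0], [0, 0, 0], 0.2],
  ],
)

```text
clock: 15.75
position: [0.4992, 0.0266, 0.0196]
ee_rot: [-0.013, 1.0, 0.001, 0.004]
ft_force: [-0.5, -0.8, 25.9]
grip_width: 0.2
```

Contact came at reported z≈0.020, with stiffness of about 6 N/mm. I'll ease off to about 6 N and do the first stroke.

>>> move_arm(
  moves=[
    [[0, 0, -0.12], [0, 0, 0], 0.2],
    [[-0.2, 0, 0], [0, 0, 0], 0.2],
    [[-0.2, 0, 0], [0, 0, 0], 0.2],
    [[0, 0, 0], [0, 0, 0], 0.2],
  ],
)

```text
clock: 16.25
position: [0.5063, 0.0266, 0.0199]
ee_rot: [-0.013, 1.0, 0.0, 0.001]
ft_force: [0.3, -0.9, 8.8]
grip_width: 0.198
```

Run:
```python
from h import *
from m import meas
im=camera('side');o=get_obs();print(o['position'],o['ft_force']);meas('side',im)
cv2.imwrite('pics/h.png',cv2.resize(im[160:260,290:390][:,:,::-1],None,fx=6,fy=6,interpolation=cv2.INTER_CUBIC))
```

```text
[0.50624338 0.02665622 0.01988721] [0.9074179  0.59670909 8.61011168]
side board (4851, array([0.5692, 0.0424]), 'tilt deg', np.float64(84.7), 'len', np.float64(0.2592), 'wid', np.float64(0.2376))
side barrel (439, array([0.5039, 0.0288]), 'tilt deg', np.float64(0.42), 'len', np.float64(0.1541), 'wid', np.float64(0.0387)) px (((353.3390197753906, 219.34588623046875), (16.544212341308594, 41.30501174926758), 2.12109637260437), 439)
side line (105, array([ 0.5074, -0.0481]), 'tilt deg', np.float64(-1.06), 'len', np.float64(0.0568), 'wid', np.float64(0.0273)) px (((354.5, 205.5), (13.0, 11.0), 90.0), 105)
```

View pics/h.png

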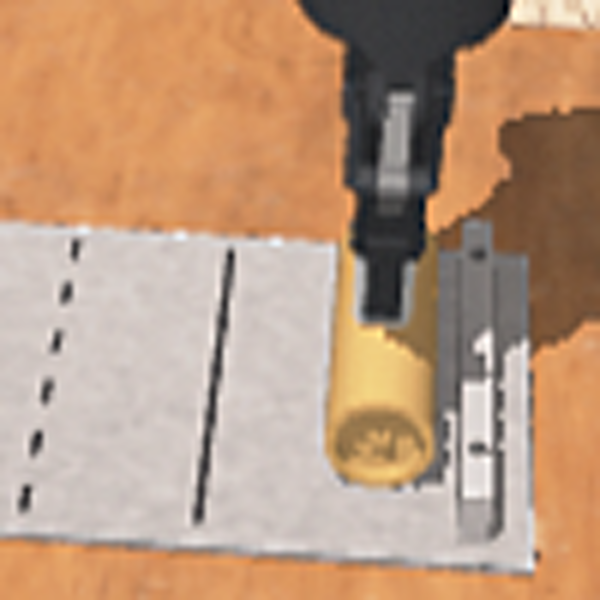

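The barrel is rolling, with the tip now near the middle of its top. I'll finish this stroke, then lift, step back and press again.

>>> move_arm(
  moves=[
    [[-0.2, 0, 0], [0, 0, 0], 0.2],
    [[-0.2, 0, 0], [0, 0, 0], 0.2],
    [[-0.2, 0, 0], [0, 0, 0], 0.2],
    [[-0.16, 0, 0], [0, 0, 0], 0.2],
    [[0, 0, 0], [0, 0, 0], 0.2],
  ],
)

```text
clock: 16.92
position: [0.5248, 0.0271, 0.0195]
ee_rot: [-0.013, 1.0, 0.0, 0.001]
ft_force: [0.1, -0.8, 7.2]
grip_width: 0.2
```

>>> move_arm(
  moves=[
    [[0, 0, -0.05], [0, 0, 0], 0.2],
    [[0, 0, -0.4], [0, 0, 0], 0.2],
    [[0, 0, 0], [0, 0, 0], 0.2],
  ],
)

```text
clock: 17.3
position: [0.5243, 0.0272, 0.0312]
ee_rot: [-0.013, 1.0, 0.0, 0.0]
ft_force: [-0.6, 0.4, 0.3]
grip_width: 0.2
```

```bash
cat > s.py <<'E'
from m import *
im=camera('side');o=get_obs();print(o['clock'],o['position'],o['ft_force'])
hsv=cv2.cvtColor(im,cv2.COLOR_RGB2HSV).astype(int);H,S,V=[hsv[...,i] for i in range(3)]
roi=np.zeros(H.shape,bool);roi[190:250,275:382]=1
b=big(roi&(H>15)&(H<32)&(S>100));b[252:]=0
# barrel left/right silhouette per row; midpoint onto z=.026 plane
R=[]
for v in range(190,250):
    xs=np.nonzero(b[v])[0]
    if len(xs)>12: R.append((v,xs.min(),xs.max()))
R=np.array(R);print('rows',R[0],R[-1]);
P=np.array([ray('side',(l+r)/2,v,.026)[:2] for v,l,r in R]);w=R[:,2]-R[:,1]+1
print('width med',np.median(w)); k=abs(w-np.median(w))<=1.5
f=np.polyfit(P[k,1],P[k,0],1);print('x@.0275',np.polyval(f,.0275).round(4),'tilt',np.degrees(-f[0]).round(2),'n',k.sum())
E
python3 s.py
```

```text
17.35 [0.52409329 0.02722242 0.03085484] [-0.54311288  0.78116992 -0.8227674 ]
rows [210 342 358] [238 342 355]
width med 17.0
x@.0275 0.5136 tilt 1.3 n 28
```

>>> move_arm(
  moves=[
    [[0.64, 0, 0], [0, 0, 0], 0.2],
    [[0, 0, 0.3], [0, 0, 0], 0.2],
    [[0, 0, 0.15], [0, 0, 0], 0.2],
    [[0, 0, 0], [0, 0, 0], 0.2],
  ],
)

```text
clock: 17.85
position: [0.5097, 0.0269, 0.0199]
ee_rot: [-0.013, 1.0, 0.0, 0.001]
ft_force: [-0.3, 0.8, 8.6]
grip_width: 0.204
```

>>> move_arm(
  moves=[
    [[-0.26, 0, 0], [0, 0, 0], 0.2],
    [[-0.26, 0, 0], [0, 0, 0], 0.2],
    [[-0.26, 0, 0], [0, 0, 0], 0.2],
    [[-0.26, 0, 0], [0, 0, 0], 0.2],
    [[-0.26, 0, 0], [0, 0, 0], 0.2],
  ],
)

```text
clock: 18.48
position: [0.5419, 0.0278, 0.0195]
ee_rot: [-0.013, 1.0, 0.0, 0.001]
ft_force: [0.7, 1.0, 3.8]
grip_width: 0.197
```

>>> move_arm(
  moves=[
    [[0, 0, 0], [0, 0, 0], 0.2],
    [[0, 0, -0.05], [0, 0, 0], 0.2],
    [[0, 0, -0.4], [0, 0, 0], 0.2],
    [[0, 0, 0], [0, 0, 0], 0.2],
  ],
)

```text
clock: 18.98
position: [0.5408, 0.0275, 0.0313]
ee_rot: [-0.013, 1.0, 0.0, 0.001]
ft_force: [0.9, -0.2, -0.4]
grip_width: 0.2
```

```bash
python3 s.py
```

```text
19.025 [0.54056914 0.02755078 0.03085541] [0.06156817 0.25858453 0.25397094]
rows [209 335 351] [237 334 348]
width med 17.0
x@.0275 0.5301 tilt 1.99 n 28
```

>>> move_arm(
  moves=[
    [[0.64, 0, 0], [0, 0, 0], 0.2],
    [[0, 0, 0.3], [0, 0, 0], 0.2],
    [[0, 0, 0.16], [0, 0, 0], 0.2],
    [[0, 0, 0], [0, 0, 0], 0.2],
  ],
)

```text
clock: 19.52
position: [0.5264, 0.0273, 0.0199]
ee_rot: [-0.013, 1.0, 0.0, 0.002]
ft_force: [-0.1, 0.4, 9.5]
grip_width: 0.198
```

>>> move_arm(
  moves=[
    [[-0.26, 0, 0], [0, 0, 0], 0.2],
    [[-0.26, 0, 0], [0, 0, 0], 0.2],
    [[-0.26, 0, 0], [0, 0, 0], 0.2],
    [[-0.26, 0, 0], [0, 0, 0], 0.2],
    [[-0.26, 0, 0], [0, 0, 0], 0.2],
  ],
)

```text
clock: 20.15
position: [0.5586, 0.0282, 0.0195]
ee_rot: [-0.013, 1.0, 0.0, 0.001]
ft_force: [0.5, 1.1, 3.4]
grip_width: 0.203
```

>>> move_arm(
  moves=[
    [[0, 0, 0], [0, 0, 0], 0.2],
    [[0, 0, -0.05], [0, 0, 0], 0.2],
    [[0, 0, -0.4], [0, 0, 0], 0.2],
    [[0, 0, 0], [0, 0, 0], 0.2],
  ],
)

```text
clock: 20.65
position: [0.5574, 0.028, 0.031]
ee_rot: [-0.013, 1.0, 0.0, 0.001]
ft_force: [-0.5, -0.3, -0.4]
grip_width: 0.204
```

```bash
python3 s.py
```

```text
20.7 [0.5571159  0.02797462 0.03057556] [ 0.17150469 -0.98759239  0.23004413]
rows [209 328 344] [237 327 340]
width med 18.0
x@.0275 0.5471 tilt 1.7 n 26
```

>>> move_arm(
  moves=[
    [[0.64, 0, 0], [0, 0, 0], 0.2],
    [[0, 0, 0.3], [0, 0, 0], 0.2],
    [[0, 0, 0.16], [0, 0, 0], 0.2],
    [[0, 0, 0], [0, 0, 0], 0.2],
  ],
)

```text
clock: 21.2
position: [0.5432, 0.0278, 0.0198]
ee_rot: [-0.013, 1.0, 0.0, 0.002]
ft_force: [-0.3, 0.6, 10.5]
grip_width: 0.201
```

>>> move_arm(
  moves=[
    [[-0.26, 0, 0], [0, 0, 0], 0.2],
    [[-0.26, 0, 0], [0, 0, 0], 0.2],
    [[-0.26, 0, 0], [0, 0, 0], 0.2],
    [[-0.26, 0, 0], [0, 0, 0], 0.2],
    [[-0.26, 0, 0], [0, 0, 0], 0.2],
  ],
)

```text
clock: 21.82
position: [0.5753, 0.0287, 0.0194]
ee_rot: [-0.013, 1.0, 0.0, 0.001]
ft_force: [1.0, 0.3, 5.4]
grip_width: 0.204
```

>>> move_arm(
  moves=[
    [[0, 0, 0], [0, 0, 0], 0.2],
    [[0, 0, -0.05], [0, 0, 0], 0.2],
    [[0, 0, -0.4], [0, 0, 0], 0.2],
    [[0, 0, 0], [0, 0, 0], 0.2],
  ],
)

```text
clock: 22.32
position: [0.574, 0.0284, 0.0307]
ee_rot: [-0.013, 1.0, 0.0, 0.001]
ft_force: [0.6, -1.1, -0.4]
grip_width: 0.199
```

```bash
python3 s.py
python3 - <<'E'
from h import *
im=camera('side')
cv2.imwrite('pics/i.png',cv2.resize(im[160:260,270:370][:,:,::-1],None,fx=6,fy=6,interpolation=cv2.INTER_CUBIC))
E
```

```text
22.375 [0.57367382 0.02846686 0.03030554] [-0.95222428 -0.62596111  0.43008523]
rows [208 321 337] [236 319 333]
width med 17.0
x@.0275 0.5636 tilt 2.1 n 28
```

View pics/i.png

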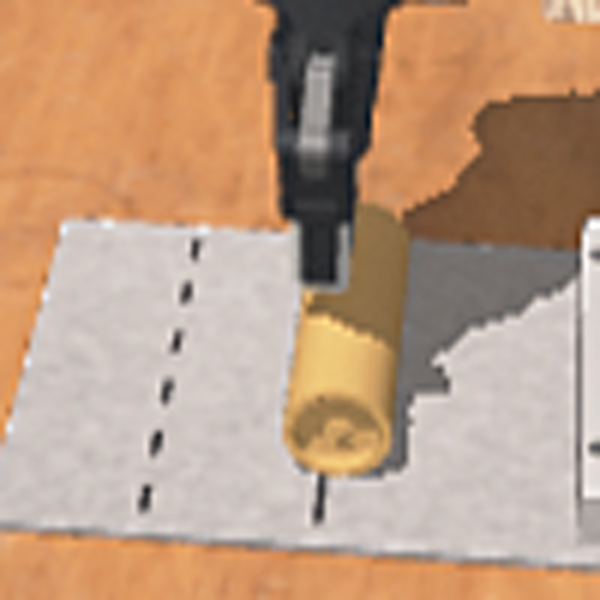

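The crop shows the barrel about 4 mm short of the unbroken line, whose end appears near crop (320,490), just off the barrel's centre. I'll do a final small stroke of about 8 mm at the finger.

>>> move_arm(
  moves=[
    [[0.5, 0, 0], [0, 0, 0], 0.2],
    [[0, 0, 0.3], [0, 0, 0], 0.2],
    [[0, 0, 0.14], [0, 0, 0], 0.2],
    [[0, 0, 0], [0, 0, 0], 0.2],
  ],
)

```text
clock: 22.92
position: [0.5624, 0.0283, 0.0199]
ee_rot: [-0.013, 1.0, 0.0, 0.001]
ft_force: [0.3, -0.8, 8.8]
grip_width: 0.199
```

>>> move_arm(
  moves=[
    [[-0.16, 0, 0], [0, 0, 0], 0.2],
    [[-0.16, 0, 0], [0, 0, 0], 0.2],
    [[0, 0, 0], [0, 0, 0], 0.2],
    [[0, 0, -0.05], [0, 0, 0], 0.2],
    [[0, 0, -0.4], [0, 0, 0], 0.2],
  ],
)

```text
clock: 23.55
position: [0.5681, 0.0282, 0.0297]
ee_rot: [-0.013, 1.0, -0.0, -0.001]
ft_force: [-0.1, -0.4, 0.5]
grip_width: 0.198
```

```bash
python3 s.py
```

```text
23.6 [0.56922486 0.02825885 0.03147043] [0.92078074 0.38839949 1.35121304]
rows [209 318 334] [236 317 330]
width med 17.0
x@.0275 0.5686 tilt 2.2 n 26
```

Now I'll raise the arm and retreat toward the robot's left, then check with the top camera.

>>> move_arm(
  moves=[
    [[0, 0, -1], [0, 0, 0], 0.2],
    [[0, 0, -1], [0, 0, 0], 0.2],
    [[0, 0, -1], [0, 0, 0], 0.2],
    [[0, 0, -1], [0, 0, 0], 0.2],
    [[0, 0, -1], [0, 0, 0], 0.2],
  ],
)

```text
clock: 24.22
position: [0.5688, 0.0282, 0.1563]
ee_rot: [-0.013, 1.0, 0.0, 0.0]
ft_force: [-0.2, 0.5, 0.2]
grip_width: 0.197
```

>>> move_arm(
  moves=[
    [[0, 1, -0.5], [0, 0, 0], 0.2],
    [[0, 1, 0], [0, 0, 0], 0.2],
    [[0, 1, 0], [0, 0, 0], 0.2],
    [[0, 1, 0], [0, 0, 0], 0.2],
    [[0, 1, 0], [0, 0, 0], 0.2],
  ],
)

```text
clock: 24.85
position: [0.5655, 0.154, 0.1679]
ee_rot: [-0.013, 1.0, 0.0, 0.0]
ft_force: [0.4, 0.1, 0.3]
grip_width: 0.201
```

>>> move_arm(
  moves=[
    [[0, 1, 0], [0, 0, 0], 0.2],
    [[0, 1, 0], [0, 0, 0], 0.2],
    [[0, 1, 0], [0, 0, 0], 0.2],
    [[0, 1, 0], [0, 0, 0], 0.2],
    [[0, 1, 0], [0, 0, 0], 0.2],
  ],
)

```text
clock: 25.48
position: [0.5623, 0.2795, 0.1679]
ee_rot: [-0.013, 1.0, 0.0, 0.0]
ft_force: [0.3, 0.3, 0.1]
grip_width: 0.199
```

```bash
python3 s.py
python3 - <<'E'
from m import *
im=snap('top','j.png');meas('top',im)
cv2.imwrite('pics/k.png',cv2.resize(im[160:270,265:375][:,:,::-1],None,fx=5,fy=5,interpolation=cv2.INTER_CUBIC))
E
```

```text
25.525 [0.56109897 0.28385069 0.16751767] [-2.87498406  3.27530463 -0.94332507]
rows [202 323 335] [236 317 330]
width med 13.0
x@.0275 0.5648 tilt 0.07 n 8
top board (5047, array([0.5659, 0.0282]), 'tilt deg', np.float64(-89.37), 'len', np.float64(0.2381), 'wid', np.float64(0.1883))
top barrel (599, array([0.567 , 0.0278]), 'tilt deg', np.float64(0.96), 'len', np.float64(0.1197), 'wid', np.float64(0.0375)) px (((317.024658203125, 213.66574096679688), (13.694314956665039, 44.26594543457031), 87.87889862060547), 599)
top line (230, array([0.4722, 0.0784]), 'tilt deg', np.float64(-4.92), 'len', np.float64(0.0752), 'wid', np.float64(0.0486)) px (((299.5, 248.0), (27.0, 18.0), 0.0), 230)
```

View pics/k.png

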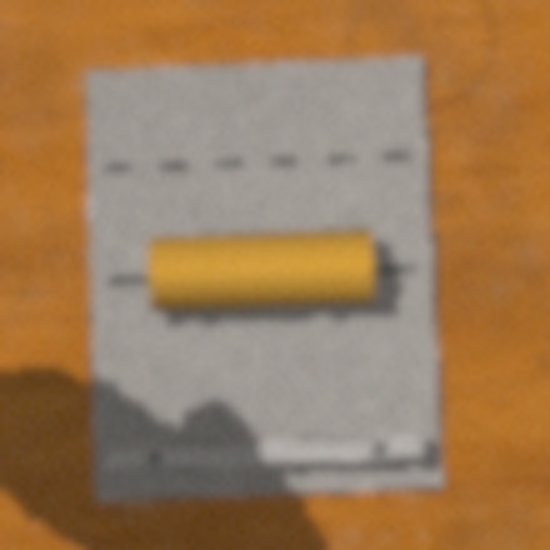

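The top view shows the line's stubs at crop (125,280) and (405,268), emerging at both ends of the barrel's axis once parallax is allowed for. Barrel x is 0.567 and line x is 0.567. I'll let the arm settle, check that the force is zero, and hand in.

>>> move_arm(
  moves=[
    [[0, 0, 0], [0, 0, 0], 0.2],
    [[0, 0, 0], [0, 0, 0], 0.2],
    [[0, 0, 0], [0, 0, 0], 0.2],
    [[0, 0, 0], [0, 0, 0], 0.2],
  ],
)

```text
clock: 26.08
position: [0.5625, 0.2778, 0.1679]
ee_rot: [-0.013, 1.0, 0.0, 0.0]
ft_force: [-0.1, 0.5, -0.6]
grip_width: 0.204
```

Run:
```python
from m import *
o=get_obs();print(o['ft_force'],abs(o['joint_velocities']).max())
meas('top',camera('top'))
print(hand_in())
```

```text
[-0.1041108   0.51288368 -0.64330224] 0.0025967341105157973
top board (5033, array([0.5659, 0.0282]), 'tilt deg', np.float64(-89.13), 'len', np.float64(0.2376), 'wid', np.float64(0.1879))
top barrel (598, array([0.5671, 0.0278]), 'tilt deg', np.float64(1.05), 'len', np.float64(0.1197), 'wid', np.float64(0.0374)) px (((317.0239562988281, 213.6472625732422), (13.657302856445312, 44.26594543457031), 87.87889862060547), 598)
top line (282, array([0.4716, 0.0669]), 'tilt deg', np.float64(-17.06), 'len', np.float64(0.1068), 'wid', np.float64(0.052)) px (((303.50457763671875, 249.8485870361328), (38.209083557128906, 17.690977096557617), 9.865806579589844), 282)
the job is handed in; nothing more can be done
None
```

I rolled the barrel about 69 mm from the fence onto the unbroken line, using five fingertip strokes on its top, then retreated and handed in at about 26 s. The hand-in gives no verdict.

**Final position (top camera):**

| | Barrel | Line |
|---|---|---|
| x (m) | 0.567 | 0.567 |
| Middle, y (m) | 0.028 | 0.027 |
| Tilt (degrees) | 1.0 | 1.6 |

The barrel did not move between the last two pictures, and the arm was clear, reading only noise on the force sensor.

**Checks that disagreed:**
- **Fingertip height:** the reported tool height at contact was 0.020 m, about 26 mm below the barrel's top as the cameras showed it. I went by contact force and the pictures instead. Step 1 needs the grasp point above 0.053 m from the board. The reported height puts it at 0.033 m; with the tips on top of the barrel it would be about 0.065 m, so I can't confirm that step.
- **Contact force:** the first touch pressed to about 26 N, well within the limits. The strokes ran at roughly 3 to 10 N.
- **Final side view:** the last side-view fit was unreliable (only 8 usable rows, probably because of the arm's shadow). The one before it gave x = 0.5686 m, against 0.568 m for the line in that view.
- **Line detection:** the automatic line finder failed on the later top pictures, so the line position comes from the first one.
- **Loose parts:** I did not re-measure the motor, bogie or receiver. No unexpected force showed up; a brief reading of about 4 N as the arm stopped, tool about 0.17 m up near the motor, was gone half a second later.

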